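# Check the empty crate cell and load the reducer

## Task

Three of the four cells of the grey parts crate are full; the empty one is the cell whose dust plate lies lower than the others. With the tall stainless reducer (wide foot, straight narrow neck) still standing on the table, first push that low plate all the way down, to feel that nothing lies under it. Then take the reducer, set it down upright on the lowered plate in that cell without dropping it, and let go.

Things in the scene. Friction and masses are not known exactly. Their poses are not given: they have to be found in the camera images.
- crate: Grey plastic parts crate, fixed, 165 x 165 mm, rim 55 mm above the table, turned up to 0.3 rad. Origin: centre of its underside; x, y along its sides. 2 x 2 cells, each 74 mm square inside, 80 mm apart centre to centre, walls about 6 mm. A 70 mm square aluminium plate with a dark dot covers each cell; those of the three full cells stand 14 mm above the rim and do not give.
- plate_top (a point): Centre of the upper face of the low dust plate (70 mm square, aluminium), the one in the crate's empty cell. It starts 14 mm below the crate's rim, 41 mm above the table; the point moves down with the plate. x and y run along the crate's sides, z up.
- plate (a joint): How far the low dust plate has been pushed down, in m: 0 as found, 0.022 fully down (its upper face then 36 mm below the rim, 19 mm above the table). It slides stiffly (about 4 N), has no spring and stays where it is left.
- reducer_mid (a point): Centre (47.5 mm above its foot) of the tall stainless reducer standing loose, z up: round, 95 mm tall, 0.35 kg, foot 50 mm wide, body 40 mm, from 46 mm up a straight neck 30 mm wide. Grasp the neck 25 to 35 mm above this point: fingers then clear the crate. Not the spool of the same height with a 50 mm flange at each end, nor the adapter of like form but 48 mm tall, near by.
There are look-alikes about, which are no part of the job. Leave any pink or yellow look-alike of the part that bears reducer_mid alone.

How it is judged (in metres and radians):
On the way:
1. the low dust plate is pushed down (more than 16 of its 22 mm) while the reducer still stands away from the cell (value of joint plate above 0.016 m and horizontal distance between reducer_mid and plate_top above 0.08 m and height (world z) of reducer_mid below 0.06 m), for 0.1 s.
At the end, for the whole second after the job is handed in: The low plate is down (more than 16 mm of 22), and the reducer stands at rest on it, foot down, within 10 degrees of upright and within 20 mm of the plate's centre, its foot within 5 mm of the plate's face (value of joint plate above 0.016 m and horizontal distance between reducer_mid and plate_top below 0.02 m and z of reducer_mid in the frame of plate_top between 0.0425 and 0.0525 m and angle between the z axis of reducer_mid and the z axis of plate_top, either way round below 0.17 rad and angle between reducer_mid's own z axis and vertical below 0.17 rad and linear speed of reducer below 0.02 m/s); the robot touches nothing.
It fails at once if the reducer is dropped: let go more than 30 mm above the lowered plate (horizontal distance between reducer_mid and plate_top below 0.05 m and z of reducer_mid in the frame of plate_top above 0.0775 m and contact force between reducer and anything else below 0.05 N).
It also fails if it takes over 51 s, if anything falls off the work surface, if the arm or the gripper's body presses on something with over 40 N, if the wrist force passes 120 N, or if a joint passes its speed limit or range.

## Robot

A 6-joint arm with a two-finger parallel gripper is mounted at the origin on the work surface. World frame = base frame: x ahead of the robot, y to its left, z up, the work surface at z = 0. Lengths are in m, angles in degrees, forces in N, time in s.
With the tool pointing down it reaches from about 0.275 to 0.825 m from the base axis. Payload 5.2 kg.
Tool frame: the origin (TCP) lies at the very end of the fingers, on their centre line; the grasp point (between the pads) lies arm.grasp_offset behind it (arm.grasp_offset is the distance from the TCP to the grasp point, in m); y points along the fingers, z is the direction in which the jaws open and shut, and the axes are right-handed (so a half turn about y gives the same grasp; the last joint's range is limited). The gripper opens to 93 mm and grips with 3 to 60 N. Pads are 15 mm wide; open, the fingers measure 128 mm over their backs; the gripper's body (75 mm by 188 mm) begins 65 mm behind the grasp point.
Start: joints at [52.666, 14.817, 87.949, -0, 77.235, -11.62], TCP at [0.239, 0.496, 0.219] pointing down, gripper open.
Joint ranges: [-179.93, 179.93], [-52.35, 119.4], [10.71, 147.94], [-69.91, 249.91], [12.55, 155.21], [-178.61, 178.61]. Speed limits (degrees/s): [147.25, 147.25, 180, 180, 180, 180].

## Interface

Orientations are given as a 3x3 rotation matrix whose columns are the frame's x, y, z axes.
In Python, from rig import status, vision, order, arm gives the robot as it stands. The module is installed in compiled form; this text tells all that it offers.
- The arm moves only by the tool carry_out, never from a script. Its argument "targets" is a list of rows, each a list of 3 entries, a list of its own where there are three numbers: the turn, a rotation vector about the tool's x, y, z in rad, then the shift along the tool's x, y, z in mm, then the closure, from -1 (fully open) to 1 (shut), so that 0 is half open. In form: [[[wx, wy, wz], [tx, ty, tz], hand], ...]. A call has 1 to 20 rows; each row is the pose to reach, as a shift and turn from the pose commanded when the call began, along the tool's axes at that moment; what a row does not reach only later rows make up. A row lasts 1/8 s, in which the tool goes at most 62.5 mm and 10.7 degrees, less where a joint would pass 70% of its speed; a pose out of reach is approached as far as the arm can. A call with a gripper value outside its range is refused whole. The fingers move at their own pace and stop on an object; "newtons" is the grip in N (left out, the last holds). Time passes only in rows, so rows that repeat a pose let the fingers close. It gives the time, the measured TCP pose, the force and the opening at its end, in the units of the state.
- status.observe(): the state, without advancing time (a new reading comes with each control period).
- vision.camera(name): name is "scene" or "top" or "wrist"; returns the picture (420x560x3 uint8, red, green, blue); there is no depth.
- vision.camera_model(name): a dict with "camera_matrix" (3x3 intrinsics, pixels), "camera_from_world" (4x4, takes a point from world to camera coordinates). Camera axes: x right, y up, looking along -z (the intrinsics and any distortion apply to the point x, -y, -z); pixel columns grow to the right and rows downward; lengths in m; the calibration is good to about 2 mm. A picture is of the moment at which its call begins: read the wrist's pose just before it. camera_model takes no time and is no camera call; for the wrist camera it gives the pose at the moment of the call.
- order.job_done(): hands the job in, once; it reports no verdict.
The state is a dict: "time": time; "joint_positions": joint angles; "dq": joint speeds; "effort": joint torques, N m; "position": TCP position; "tool_rot": TCP orientation; "ft_force": force on the tool from outside, world axes, zero at the start; "moment": the same for the moment, N m; "gripper_width": opening from 0.0 (shut) to 1.0 (fully open).
Only numpy, scipy, OpenCV 4.12 (cv2) and the standard library are available. Lean on these libraries where they do the work, as an engineer would, in place of code of your own. Each camera call takes 0.05 s, during which the arm holds its last target.

## Working session

There is one attempt and no reset: what is moved stays moved. The work goes in short steps, Python scripts to look and compute and a tool call to move; the robot and the scene stay as the last step left them, time stands still between calls to the robot, and variables do not carry over. Pictures are saved under pics/ and viewed, and the job is handed in when it is done.

Besides the shell and the picture viewer there is one more tool, called after "Request:" as name([rows], argument=value, ...), one row to a line, values as JSON. carry_out: Moves the arm, as the interface text tells. Its arguments: {"type":"object","properties":{"targets":{"type":"array"},"newtons":{"type":"number"}},"required":["targets"]}

```bash
mkdir -p pics
python3 - <<'E'
from rig import status, vision, order, arm
import cv2,numpy as np
s=status.observe();print(s, arm.grasp_offset)
for n in("scene","top"):
    im=vision.camera(n);cv2.imwrite(f"pics/{n}0.png",im[:,:,::-1]);m=vision.camera_model(n);print(n,m)
E
```

```text
{'time': 0.0, 'joint_positions': array([ 5.26640425e+01,  1.48570169e+01,  8.80093487e+01,  5.27069557e-04,
        7.72344543e+01, -1.16172603e+01]), 'dq': array([ 0.01062163,  0.0074787 ,  0.06073112,  0.05573846, -0.04224921,
       -0.01409308]), 'effort': array([ 6.97511805e-04, -4.37318015e+01, -2.83998549e+01,  7.20693637e-02,
        4.13870509e-02, -1.39300791e-04]), 'position': array([0.23830058, 0.49510405, 0.21785088]), 'tool_rot': array([[ 9.00934378e-01, -1.07433216e-03,  4.33954022e-01],
       [-4.33955199e-01, -1.39363512e-03,  9.00933373e-01],
       [-3.63128133e-04, -9.99998452e-01, -1.72178582e-03]]), 'ft_force': array([ 0.69613166,  0.10541665, -0.23199762]), 'moment': array([-0.04962879, -0.00155162,  0.00733202]), 'gripper_width': 0.9979260841239029} 0.0188
scene {'camera_matrix': array([[423.97300424,   0.        , 271.30781214],
       [  0.        , 423.97300424, 209.26910124],
       [  0.        ,   0.        ,   1.        ]]), 'camera_from_world': array([[ 0.57762005,  0.8162898 ,  0.00510407, -0.3144432 ],
       [-0.52753682,  0.36850755,  0.76544568,  0.20089532],
       [ 0.62294461, -0.44482935,  0.64348027, -1.0961481 ],
       [ 0.        ,  0.        ,  0.        ,  1.        ]])}
top {'camera_matrix': array([[442.22940085,   0.        , 275.28453016],
       [  0.        , 442.22940085, 205.47629912],
       [  0.        ,   0.        ,   1.        ]]), 'camera_from_world': array([[ 0.01038933, -0.99924361, -0.03747354,  0.02191705],
       [ 0.99440541,  0.00638491,  0.10543769, -0.50750606],
       [-0.10511867, -0.03835932,  0.99371959, -0.730906  ],
       [ 0.        ,  0.        ,  0.        ,  1.        ]])}
```

View pics/scene0.png

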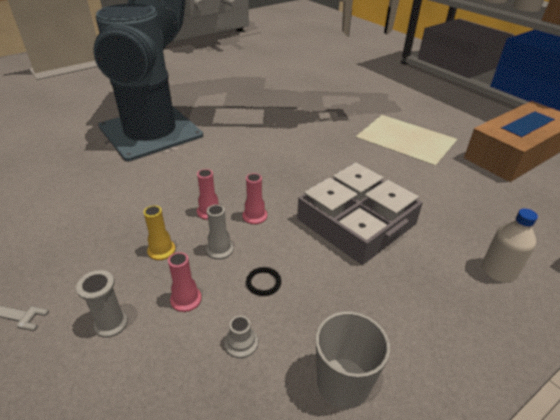

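View pics/top0.png

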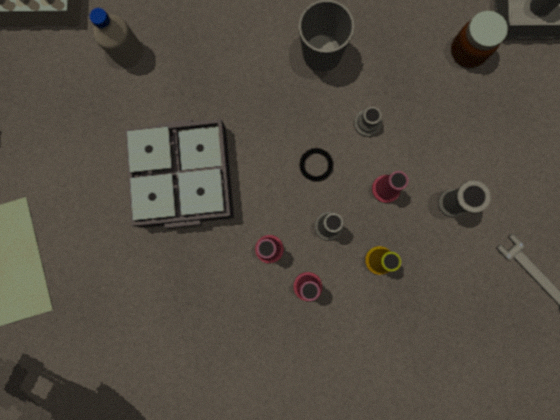

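Run:
```python
import cv2,numpy as np
a=cv2.imread("pics/top0.png");b=cv2.imread("pics/scene0.png")
f=lambda im,x,y,w,h,k:cv2.convertScaleAbs(cv2.resize(im[y:y+h,x:x+w],None,fx=k,fy=k,interpolation=cv2.INTER_CUBIC),alpha=1.6)
cv2.imwrite("pics/c_crate_top.png",f(a,110,110,140,130,4.5))
cv2.imwrite("pics/c_red_top.png",f(a,240,170,180,140,4))
cv2.imwrite("pics/c_scene.png",f(b,130,150,160,120,5))
cv2.imwrite("pics/c_crate_scene.png",f(b,290,155,140,110,5))
```

```text
(no output)
```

View pics/c_crate_top.png

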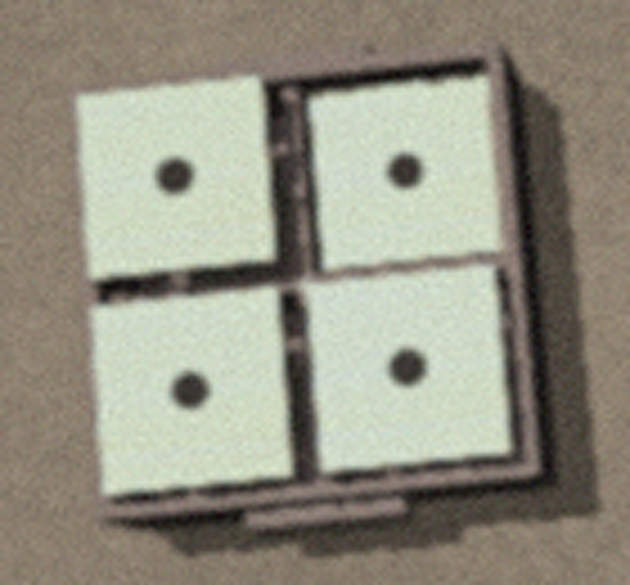

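View pics/c_red_top.png

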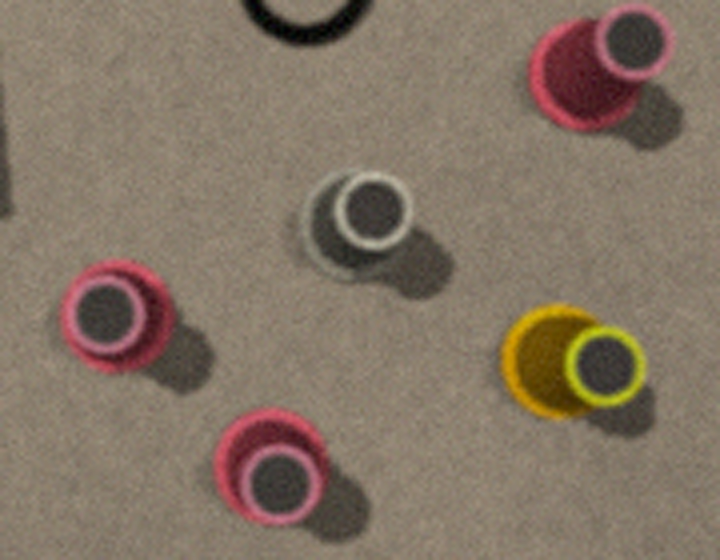

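View pics/c_scene.png

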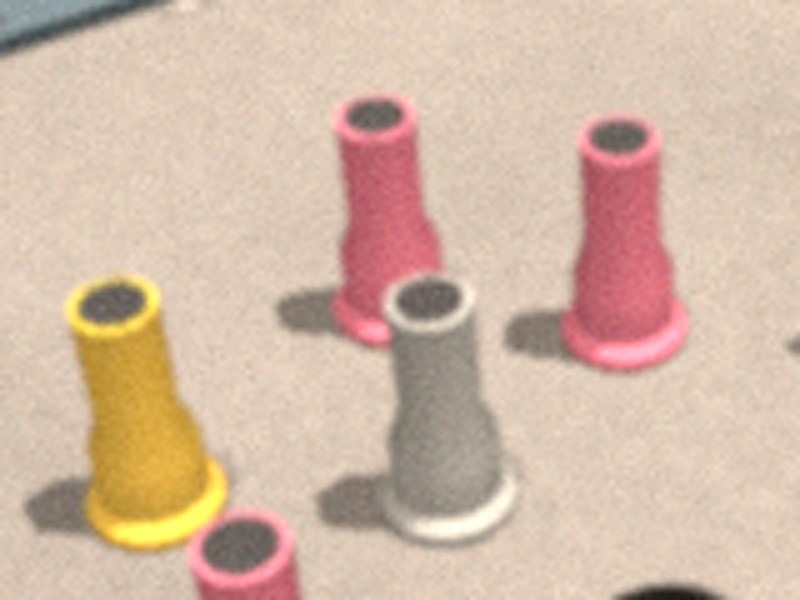

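View pics/c_crate_scene.png

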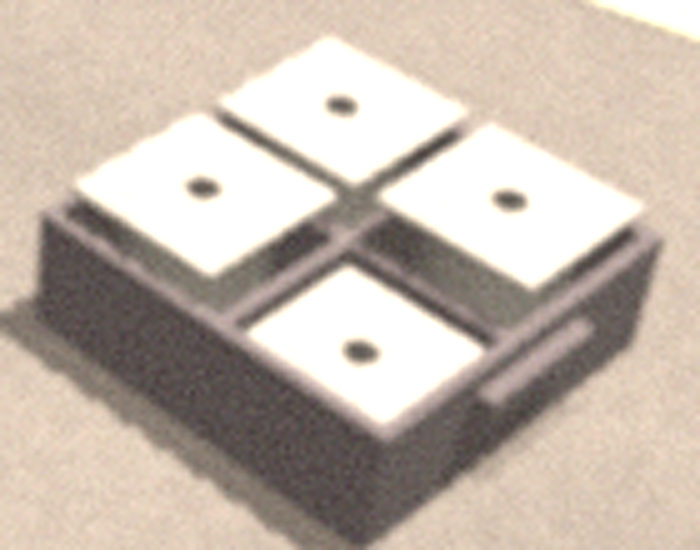

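```bash
cat > h.py <<'E'
import numpy as np
from rig import vision
def ray(n,u,v,m=None):
    m=m or vision.camera_model(n);K=m["camera_matrix"];T=np.array(m["camera_from_world"])
    d=np.linalg.inv(K)@[u,v,1];d=np.array([d[0],-d[1],-d[2]])
    R=T[:3,:3];return -R.T@T[:3,3],R.T@d
def atz(n,u,v,z,m=None):
    c,d=ray(n,u,v,m);return (c+d*(z-c[2])/d[2])
def proj(n,p,m=None):
    m=m or vision.camera_model(n);T=m["camera_from_world"];q=T[:3,:3]@np.array(p)+T[:3,3]
    x=m["camera_matrix"]@[q[0],-q[1],-q[2]];return x[:2]/x[2]
def tri(obs):
    A=0;b=0
    for n,u,v in obs:
        c,d=ray(n,u,v);d=d/np.linalg.norm(d);P=np.eye(3)-np.outer(d,d);A=A+P;b=b+P@c
    return np.linalg.solve(A,b)
E
python3 - <<'E'
from h import *
np.set_printoptions(precision=4,suppress=True)
top=[(175,175),(405,171),(190,390),(407,367)]
for i,(u,v) in enumerate(top):
    for z in(.041,.069): print("top",i,z,atz("top",110+u/4.5,110+v/4.5,z))
for u,v in[(341,104),(203,187),(510,200),(360,351)]:
    for z in(.041,.069): print("scene",u,v,z,atz("scene",290+u/5,155+v/5,z))
for z in (.095,):
  print("red top",atz("top",240+374/4,170+211/4,.095),atz("scene",130+430/5,150+298/5,.095))
print("foot",atz("top",240+355/4,170+224/4,.004))
print("pinks top",[atz("top",240+u/4,170+v/4,.095) for u,v in[(106,314),(281,484),(635,42),(606,366)]])
for u,v in [(371,116),(467,197)]: print("ad/spool",atz("top",u,v,.05),atz("top",u,v,.095))
E
```

```text
top 0 0.041 [0.6026 0.2449 0.041 ]
top 0 0.069 [0.596  0.2355 0.069 ]
top 1 0.041 [0.6043 0.1561 0.041 ]
top 1 0.069 [0.5976 0.1501 0.069 ]
top 2 0.041 [0.5196 0.2357 0.041 ]
top 2 0.069 [0.5161 0.2267 0.069 ]
top 3 0.041 [0.5288 0.1532 0.041 ]
top 3 0.069 [0.525  0.1473 0.069 ]
scene 341 104 0.041 [0.4898 0.2593 0.041 ]
scene 341 104 0.069 [0.5161 0.2285 0.069 ]
scene 203 187 0.041 [0.4994 0.1749 0.041 ]
scene 203 187 0.069 [0.5251 0.1487 0.069 ]
scene 510 200 0.041 [0.5746 0.2682 0.041 ]
scene 510 200 0.069 [0.5963 0.2368 0.069 ]
scene 360 351 0.041 [0.6045 0.1572 0.041 ]
scene 360 351 0.069 [0.6245 0.1319 0.069 ]
red top [ 0.4739 -0.0668  0.095 ] [ 0.4745 -0.0647  0.095 ]
foot [ 0.4742 -0.067   0.004 ]
pinks top [array([0.4332, 0.0365, 0.095 ]), array([ 0.3694, -0.0311,  0.095 ]), array([ 0.5404, -0.1679,  0.095 ]), array([ 0.4154, -0.1546,  0.095 ])]
ad/spool [ 0.6575 -0.1345  0.05  ] [ 0.6434 -0.1264  0.095 ]
ad/spool [ 0.5209 -0.289   0.05  ] [ 0.5151 -0.2714  0.095 ]
```

The part meant is the grey one at scene (218,232), top (331,225): wide foot, straight neck, tall. It is not the two-flanged spool at scene (103,303), the short adapter at (240,336), or any pink or yellow one. The enlarged crop and both cameras agree on (0.474, -0.066). The low plate is the dot at scene (362,225), top (200,148). It agrees between the cameras only at z=0.041, at (0.604, 0.157).

First I move above the plate with the fingers shutting.

Request:
carry_out([
  [[0, 0.17, 0], [50, 0, -15], 1],
  [[0, 0.34, 0], [105, 15, -33], 1],
  [[0, 0.51, 0], [165, 30, -51], 1],
  [[0, 0.68, 0], [225, 45, -70], 1],
  [[0, 0.85, 0], [285, 60, -88], 1],
  [[0, 1.016, 0], [340, 75, -105], 1],
  [[0, 1.016, 0], [395, 90, -122], 1],
  [[0, 1.016, 0], [440, 100, -136], 1],
  [[0, 1.016, 0], [476, 110, -147], 1],
  [[0, 1.016, 0], [476, 110, -147], 1],
  [[0, 1.016, 0], [476, 110, -147], 1],
  [[0, 1.016, 0], [476, 110, -147], 1],
], newtons=20)

```text
time: 1.6
position: [0.6029, 0.1577, 0.109]
tool_rot: [[0.107, -0.0, 0.994], [-0.994, 0.0, 0.107], [-0.0, -1.0, -0.0]]
ft_force: [-0.0, -0.2, 0.0]
gripper_width: 0.005
```

Request:
carry_out([
  [[0, 0, 0], [0, 30, 0], 1],
  [[0, 0, 0], [0, 55, 0], 1],
  [[0, 0, 0], [0, 65, 0], 1],
  [[0, 0, 0], [0, 70, 0], 1],
  [[0, 0, 0], [0, 74, 0], 1],
  [[0, 0, 0], [0, 78, 0], 1],
  [[0, 0, 0], [0, 82, 0], 1],
  [[0, 0, 0], [0, 86, 0], 1],
  [[0, 0, 0], [0, 86, 0], 1],
])

```text
time: 2.72
position: [0.6041, 0.1562, 0.0223]
tool_rot: [[0.106, 0.001, 0.994], [-0.994, -0.001, 0.106], [0.001, -1.0, 0.001]]
ft_force: [0.3, 0.2, 0.4]
gripper_width: 0.004
```

Request:
carry_out([
  [[0, 0, 0], [0, 1.5, 0], 1],
  [[0, 0, 0], [0, 3, 0], 1],
  [[0, 0, 0], [0, 4, 0], 1],
])

```text
time: 3.1
position: [0.6042, 0.1562, 0.0193]
tool_rot: [[0.106, 0.001, 0.994], [-0.994, -0.0, 0.106], [0.001, -1.0, 0.001]]
ft_force: [-2.8, -0.3, 10.9]
gripper_width: 0.004
```

Force rises to 11 N at z = 0.019, so the plate has bottomed. I press slightly more to confirm the hard stop, then retreat.

Request:
carry_out([
  [[0, 0, 0], [0, 0.5, 0], 1],
  [[0, 0, 0], [0, 0.5, 0], 1],
])

```text
time: 3.35
position: [0.6042, 0.1562, 0.0192]
tool_rot: [[0.106, 0.001, 0.994], [-0.994, -0.0, 0.106], [0.001, -1.0, 0.001]]
ft_force: [-2.7, -1.1, 9.5]
gripper_width: 0.008
```

Request:
carry_out([
  [[0, 0, 0], [0, -30, 0], 1],
  [[0, 0, 0], [0, -80, 0], 1],
  [[0, 0, 0], [0, -130, 0], 0],
  [[0, 0, 0], [0, -170, 0], -1],
  [[0, 0, 0], [0, -170, 0], -1],
])

```text
time: 3.98
position: [0.606, 0.1566, 0.1919]
tool_rot: [[0.106, 0.008, 0.994], [-0.994, 0.0, 0.106], [0.0, -1.0, 0.008]]
ft_force: [-0.3, -0.1, -0.5]
gripper_width: 0.286
```

Run:
```python
from h import *
from rig import status
import cv2
for n in("scene","top"):
    im=vision.camera(n)[:,:,::-1];cv2.imwrite(f"pics/{n}1.png",im)
    c=(290,155,140,110) if n=="scene" else (110,110,140,130)
    x,y,w,h=c
    cv2.imwrite(f"pics/{n}1c.png",cv2.resize(im[y:y+h,x:x+w],None,fx=4.5,fy=4.5,interpolation=cv2.INTER_CUBIC))
    print(n,[proj(n,(.6044,.1567,z)) for z in(.041,.019)])
s=status.observe();print(s["time"],s["position"],s["ft_force"],s["gripper_width"])
```

```text
scene [array([361.77033886, 225.28391373]), array([360.06114579, 234.17947257])]
top [array([199.65664277, 147.94341657]), array([202.23855614, 150.86520536])]
4.075 [0.60349563 0.15638051 0.1876268 ] [-0.67256367  0.36030791 -1.21777656] 0.36626401674901343
```

View pics/scene1.png

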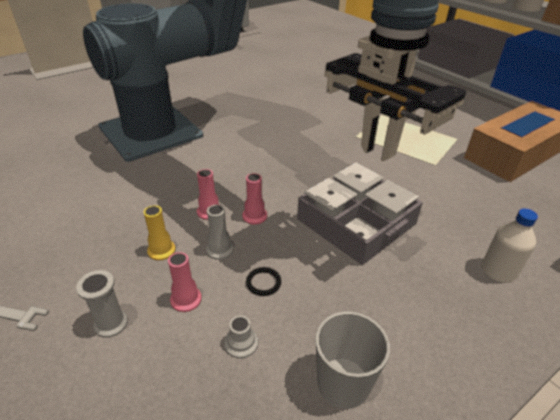

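The scene view shows the near-front plate sunk, with its dot near (360,234), where z = 0.019 predicts. The reducer still stands at (218,232). Next I move above it.

Request:
carry_out([
  [[0, 0, 0], [40, 0, -30], -1],
  [[0, 0, 0], [82, 0, -60], -1],
  [[0, 0, 0], [124, 0, -91], -1],
  [[0, 0, 0], [166, 0, -122], -1],
  [[0, 0, 0], [208, 0, -153], -1],
  [[0, 0, 0], [208, 0, -153], -1],
  [[0, 0, 0], [208, 0, -153], -1],
  [[0, 0, 0], [208, 0, -153], -1],
])

```text
time: 5.08
position: [0.4738, -0.0654, 0.1875]
tool_rot: [[0.107, -0.001, 0.994], [-0.994, 0.001, 0.107], [-0.001, -1.0, -0.001]]
ft_force: [-0.4, 0.2, -0.1]
gripper_width: 1.0
```

Run:
```python
from h import *
from rig import status
import cv2
s=status.observe();print(s["time"],s["position"],s["gripper_width"])
m=vision.camera_model("wrist");im=vision.camera("wrist")[:,:,::-1];cv2.imwrite("pics/w1.png",im)
print(proj("wrist",(.4742,-.066,.095),m),proj("wrist",(.4742,-.066,.0),m))
p=s["position"];print(proj("wrist",(p[0],p[1],.095),m))
import pickle;pickle.dump(m,open("w1.pkl","wb"))
im=vision.camera("top")[:,:,::-1];cv2.imwrite("pics/top2.png",im)
```

```text
5.075 [ 0.47377993 -0.0653579   0.18748478] 1.000122012058077
[283.56717008 216.35632097] [283.65026633 193.4799578 ]
[283.12799049 215.52517905]
```

View pics/w1.png

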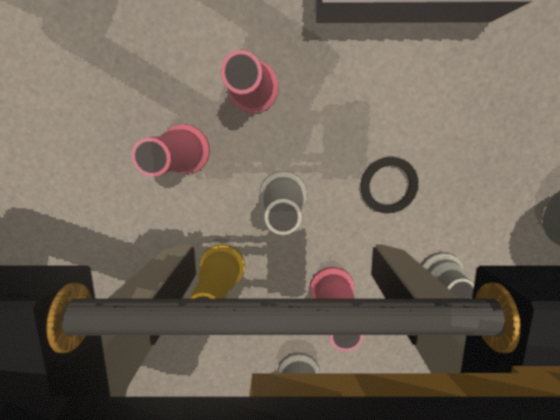

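In the wrist view the reducer's rim is at (283,216), and the prediction was (283.6,216.4). I descend and grip.

Request:
carry_out([
  [[0, 0, 0], [0, 30, 0], -1],
  [[0, 0, 0], [0, 60, 0], -1],
  [[0, 0, 0], [0, 90, 0], -1],
  [[0, 0, 0], [0, 112, 0], -1],
  [[0, 0, 0], [0, 122, 0], -1],
  [[0, 0, 0], [0, 127.5, 0], -1],
  [[0, 0, 0], [0, 127.5, 0], -1],
  [[0, 0, 0], [0, 127.5, 0], 0],
  [[0, 0, 0], [0, 127.5, 0], 1],
  [[0, 0, 0], [0, 127.5, 0], 1],
  [[0, 0, 0], [0, 127.5, 0], 1],
  [[0, 0, 0], [0, 127.5, 0], 1],
  [[0, 0, 0], [0, 127.5, 0], 1],
  [[0, 0, 0], [0, 127.5, 0], 1],
  [[0, 0, 0], [0, 127.5, 0], 1],
  [[0, 0, 0], [0, 127.5, 0], 1],
], newtons=30)

```text
time: 7.18
position: [0.4735, -0.0665, 0.0606]
tool_rot: [[0.106, -0.0, 0.994], [-0.994, -0.0, 0.106], [0.0, -1.0, -0.0]]
ft_force: [-1.2, 0.1, -0.2]
gripper_width: 0.312
```

Request:
carry_out([
  [[0, 0, 0], [0, -15, 0], 1],
  [[0, 0, 0], [0, -40, 0], 1],
  [[0, 0, 0], [0, -70, 0], 1],
  [[0, 0, 0], [0, -100, 0], 1],
  [[0, 0, 0], [0, -120, 0], 1],
  [[0, 0, 0], [0, -120, 0], 1],
  [[0, 0, 0], [0, -120, 0], 1],
])

```text
time: 8.05
position: [0.4729, -0.0662, 0.18]
tool_rot: [[0.106, -0.001, 0.994], [-0.994, 0.0, 0.106], [-0.001, -1.0, -0.001]]
ft_force: [0.4, 0.2, -3.6]
gripper_width: 0.312
```

Run:
```python
from h import *
from rig import status
import cv2
s=status.observe();print(s["time"],s["position"],s["ft_force"],s["gripper_width"])
im=vision.camera("scene")[:,:,::-1];p=s["position"]
cv2.imwrite("pics/s3.png",cv2.resize(im[40:280,100:420],None,fx=2.4,fy=2.4,interpolation=cv2.INTER_CUBIC))
for d in(-.0595,.0355): print(proj("scene",(p[0],p[1],p[2]+d)))
d=np.array([.6044,.1567])-[.4740,-.066]
x=np.array([.106,-.994]);z=np.array([.994,.106]);print("move",d@x,d@z)
```

```text
8.05 [ 0.47290266 -0.0661886   0.18003889] [ 0.43333313  0.17881063 -3.60360771] 0.31211423222770074
[213.50077626 197.48981075]
[208.24642604 147.68028563]
move -0.2075414 0.15322380000000008
```

View pics/s3.png

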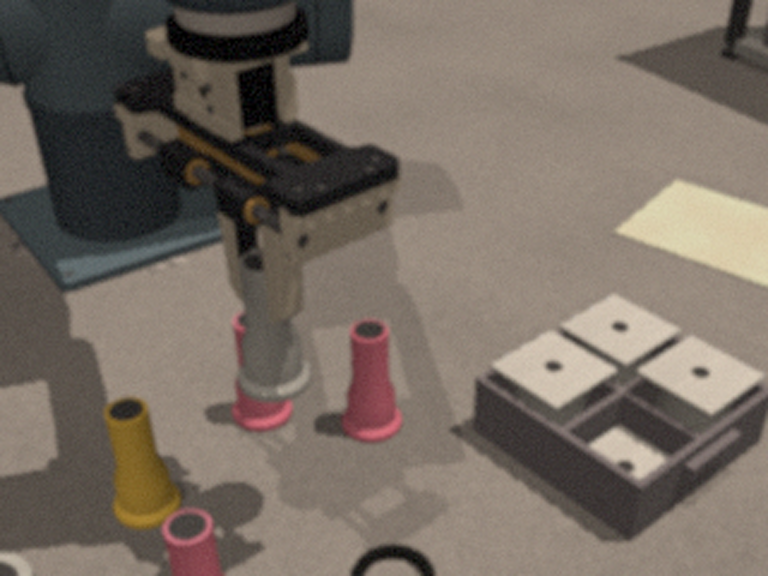

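The reducer is held upright: its foot centre is about (272,378) in the crop, and the weight reads 3.6 N. The plate dot at crop (626,465) is scene (361,234), so the plate is fully down. I carry it over.

Request:
carry_out([
  [[0, 0, 0], [-20, 0, 15], 1],
  [[0, 0, 0], [-50, 0, 37], 1],
  [[0, 0, 0], [-85, 0, 63], 1],
  [[0, 0, 0], [-120, 0, 89], 1],
  [[0, 0, 0], [-155, 0, 115], 1],
  [[0, 0, 0], [-185, 0, 137], 1],
  [[0, 0, 0], [-202, 0, 149], 1],
  [[0, 0, 0], [-207.5, 0, 153.2], 1],
  [[0, 0, 0], [-207.5, 0, 153.2], 1],
  [[0, 0, 0], [-207.5, 0, 153.2], 1],
  [[0, 0, 0], [-207.5, 0, 153.2], 1],
])

```text
time: 9.48
position: [0.6037, 0.1551, 0.1809]
tool_rot: [[0.105, 0.0, 0.995], [-0.995, -0.0, 0.105], [0.0, -1.0, 0.0]]
ft_force: [-0.2, -0.5, -3.2]
gripper_width: 0.307
```

Run:
```python
from h import *
from rig import status
import cv2
s=status.observe();print(s["time"],s["position"],s["ft_force"],s["gripper_width"])
im=vision.camera("scene")[:,:,::-1];p=s["position"]
cv2.imwrite("pics/s4.png",cv2.resize(im[80:280,260:460],None,fx=3,fy=3,interpolation=cv2.INTER_CUBIC))
for d in(-.0595,.0355): print((proj("scene",(p[0],p[1],p[2]+d))-[260,80])*3)
```

```text
9.475 [0.60374687 0.15513948 0.18090761] [-0.23210863 -0.49425865 -3.22647012] 0.30688371317341273
[322.95216272 329.66645008]
[351.09179945 181.86067907]
```

View pics/s4.png

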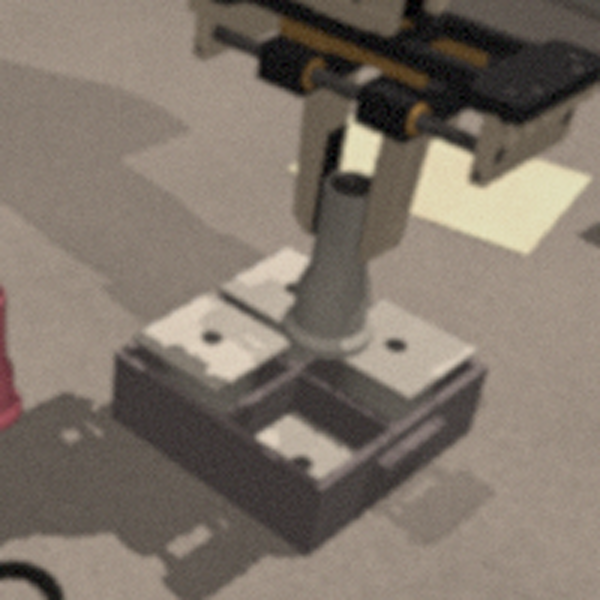

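Request:
carry_out([
  [[0, 0, 0], [-1, 15, 0], 1],
  [[0, 0, 0], [-1, 35, 0], 1],
  [[0, 0, 0], [-1, 50, 0], 1],
  [[0, 0, 0], [-1, 62, 0], 1],
  [[0, 0, 0], [-1, 74, 0], 1],
  [[0, 0, 0], [-1, 84, 0], 1],
  [[0, 0, 0], [-1, 91, 0], 1],
  [[0, 0, 0], [-1, 96, 0], 1],
  [[0, 0, 0], [-1, 98, 0], 1],
  [[0, 0, 0], [-1, 98, 0], 1],
  [[0, 0, 0], [-1, 98, 0], 1],
])

```text
time: 10.9
position: [0.6041, 0.1571, 0.083]
tool_rot: [[0.106, 0.001, 0.994], [-0.994, 0.0, 0.106], [0.0, -1.0, 0.001]]
ft_force: [-0.3, 0.4, -3.2]
gripper_width: 0.313
```

Request:
carry_out([
  [[0, 0, 0], [0, 0.8, 0], 1],
  [[0, 0, 0], [0, 1.6, 0], 1],
  [[0, 0, 0], [0, 2.2, 0], 1],
  [[0, 0, 0], [0, 2.2, 0], 1],
])

```text
time: 11.4
position: [0.6038, 0.1571, 0.0804]
tool_rot: [[0.106, -0.0, 0.994], [-0.994, -0.0, 0.106], [-0.0, -1.0, -0.0]]
ft_force: [0.2, 0.5, -2.9]
gripper_width: 0.313
```

Request:
carry_out([
  [[0, 0, 0], [0, 0.7, 0], 1],
  [[0, 0, 0], [0, 1.2, 0], 1],
  [[0, 0, 0], [0, 1.2, 0], 1],
])

```text
time: 11.78
position: [0.6039, 0.1571, 0.0796]
tool_rot: [[0.106, 0.0, 0.994], [-0.994, -0.0, 0.106], [0.0, -1.0, 0.0]]
ft_force: [-2.0, 0.3, 0.7]
gripper_width: 0.31
```

The wrist force went from -3 to +0.7 N, so the foot is on the plate. I release slowly and rise.

Request:
carry_out([
  [[0, 0, 0], [0, 0, 0], 0.2],
  [[0, 0, 0], [0, 0, 0], 0],
  [[0, 0, 0], [0, 0, 0], -0.4],
  [[0, 0, 0], [0, 0, 0], -0.6],
  [[0, 0, 0], [0, 0, 0], -0.6],
  [[0, 0, 0], [0, 0, 0], -0.6],
])

```text
time: 12.52
position: [0.6038, 0.1571, 0.0792]
tool_rot: [[0.106, -0.0, 0.994], [-0.994, -0.0, 0.106], [0.0, -1.0, -0.0]]
ft_force: [0.2, 0.4, 0.0]
gripper_width: 0.795
```

Request:
carry_out([
  [[0, 0, 0], [0, -15, 0], -0.6],
  [[0, 0, 0], [0, -35, 0], -0.6],
  [[0, 0, 0], [0, -60, 0], -0.6],
  [[0, 0, 0], [0, -90, 0], -0.6],
  [[0, 0, 0], [0, -120, 0], -0.6],
  [[0, 0, 0], [0, -140, 0], -0.6],
  [[0, 0, 0], [0, -140, 0], -0.6],
  [[0, 0, 0], [0, -140, 0], -0.6],
])

```text
time: 13.52
position: [0.6034, 0.1571, 0.2188]
tool_rot: [[0.106, -0.001, 0.994], [-0.994, -0.0, 0.106], [-0.0, -1.0, -0.001]]
ft_force: [-0.2, 0.5, -0.5]
gripper_width: 0.805
```

Run:
```python
from h import *
from rig import status
import cv2
s=status.observe();print(s["time"],s["position"],s["ft_force"],s["gripper_width"])
im=vision.camera("scene")[:,:,::-1]
cv2.imwrite("pics/s5.png",cv2.resize(im[80:280,260:460],None,fx=3,fy=3,interpolation=cv2.INTER_CUBIC))
print((proj("scene",(.6044,.1567,.114))-[260,80])*3)
m=vision.camera_model("wrist");im=vision.camera("wrist")[:,:,::-1];cv2.imwrite("pics/w5.png",im)
print(proj("wrist",(.6044,.1567,.114),m))
```

```text
13.525 [0.60340553 0.15705158 0.21881237] [-0.21881487  0.53933223 -0.51138754] 0.8047591054803763
[323.77792158 339.74004832]
[284.65748835 212.34694806]
```

View pics/s5.png

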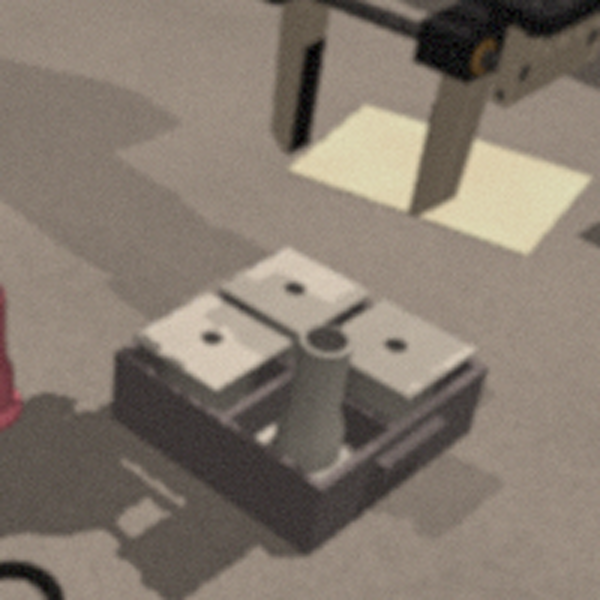

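View pics/w5.png

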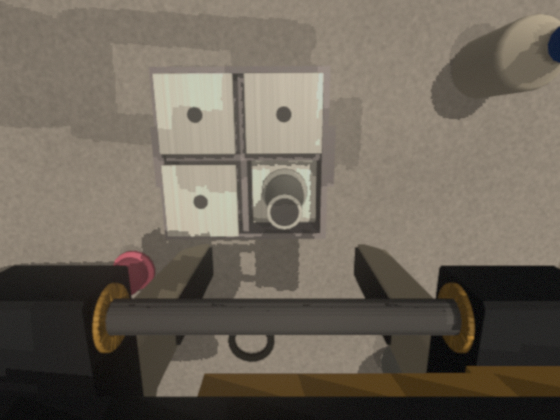

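In both views the reducer stands upright and centred in the low cell. Its top is at (326,341) in the scene crop against a predicted (324,340), and at (285,212) in the wrist view against (284.7,212.3). The gripper is well clear.

```bash
python3 -c "
from rig import order; print(order.job_done())"
```

```text
the job is handed in; nothing more can be done
None
```

The reducer now stands upright on the lowered plate in the empty cell. The job is handed in; no verdict was reported.

- **Plate:** With the reducer still standing on the table, I pushed the low plate down with shut fingers. It met a firm stop of about 11 N at z = 0.019 m, its fully-down height. The camera picture afterwards agreed.
- **Reducer:** I gripped the grey reducer's neck about 31 mm above its centre, carried it over and lowered it until the wrist force showed the foot was on the plate. I let go there without dropping it and raised the gripper clear.
- **Last checks:** The scene and wrist pictures both show the reducer upright and centred, with its top within about 1 px of where it should be. The gripper touched nothing, and the clock stood at about 13.6 s of the 51 s. No check failed or disagreed.

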